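# Latch the relay test fixture and hold the test button in

### The job

The relay is already under the clear hood of the test fixture. Swing the latch bar round until its notch is fully home on the headed stud at the front of the hood, then press the big mushroom-headed button on the push-button station all the way in and keep holding it in without leaning hard on it: finish with the robot still pressing it, because the test runs only while it is held. Leave the hood down, do not press the small guarded button, and do not disturb the tray, the spare relay or the forceps.

Things in the scene. Friction and masses are not known exactly. Their poses are not given: they have to be found in the camera images.
- fixture: Fixed grey console 260 mm deep (its x) by 290 mm wide (its y), deck 60 mm above the bench. Origin: centre of its underside; x points from its front (robot's side) to its back, y to its left. At its rear a clear hood, 240 mm wide, top 112 mm above the bench, front wall at x = -20 mm; from that wall the hood's 6 mm thick aluminium ledge, 160 mm wide, reaches forward to x = -86 mm.
- hood (a joint): Hinge of the hood along its rear edge: 0 rad is shut, as it starts (it rests there by its own weight, 0.5 kg); grows as its front lifts.
- latch (a joint): Flat steel bar 26 mm wide, 5 mm thick, top 73.5 mm above the bench, swinging level about an upright pivot. 0 rad: fully home against its stop, running from the pivot along the fixture's -y over the ledge, the notch in its rear edge round the stud's neck. Grows to 1.6 rad as it swings forward off it (1.57: along the fixture's -x). No spring: moves with 1 to 2 N at the knob, stays where left.
- latch_pivot (a point): On the latch's pivot axis, at the bar's top face; fixed at x = -65, y = 105 mm of the fixture. A bolt head 13 mm across rises 7 mm above the bar here.
- latch_knob (a point): Centre of the latch's grip: an upright black cylindrical knob 20 mm across, from 78.5 to 114.5 mm above the bench, standing on the bar 105 mm from the pivot axis. It moves with the bar. When home, it stands 35 mm clear of the hood's front wall and 36 mm clear of the stud's head.
- stud (a point): Centre of the top of the steel stud on the hood's ledge, the latch's catch: neck 9 mm across, round head 18 mm across, top 80.5 mm above the bench.
- station: Fixed push-button station to the left or the right of the fixture: a grey cast aluminium box 140 mm long (its x) by 80 mm wide (its y), top 59.5 mm above the bench; origin at the centre of its underside. It has two black push buttons that move straight down: the big mushroom at x = -32 mm and the small guarded one at x = 36 mm, both at y = 0.
- test_button (a joint): Travel of the big mushroom-headed button: 0 m out, 0.007 m fully in (hard stop). Its return spring needs 5 N to start and 12 N fully in, and pushes it out again when let go.
- test_button_top (a point): Centre of the top of the mushroom head, 40 mm across, almost flat; 90.5 mm above the bench when out, 83.5 mm when fully in. Moves with the button.
- reset_button (a joint): Travel of the small guarded button: 0 m out, 0.005 m fully in. To be left alone.
- reset_button_top (a point): Centre of the top of the small button, 21 mm across, inside a steel guard ring 29 mm across whose rim is 73.5 mm above the bench.
- parts_tray: Open dark steel parts tray 130 x 90 x 35 mm with two compartments, on the side of the fixture where the station is not. Loose bystander; origin at the centre of its underside.
- spare_relay: Spare coaxial relay: black block 58 x 36 x 50 mm with metal connectors on top (to 84 mm) and on one end. Loose bystander at the back left; origin at the centre of the block's underside.
- forceps: Steel locking forceps, 185 mm long, lying flat, 6 mm high. Loose bystander at the back right; origin in the middle of the length, on the bench.

How it is judged:
By the outcome, as a careful person would: the job done as asked, in the order asked, and still so for the second after the job is handed in, while the arm keeps its last pose, push and grip.
It also fails if it takes over 51 s, if anything falls off the work surface, if the arm or the gripper's body presses on something with over 40 N, if the wrist force passes 120 N, or if a joint passes its speed limit or range.

### The arm

A 7-joint arm with a two-finger parallel gripper is mounted at the origin on the work surface. World frame = base frame: x ahead of the robot, y to its left, z up, the work surface at z = 0. Lengths are in m, angles in rad, forces in N, time in s.
With the tool pointing down it reaches from about 0.425 to 0.95 m from the base axis. Payload 4.7 kg.
Tool frame: the origin (TCP) lies between the finger pads; the fingertips stand 25 mm ahead of it and the grasp point (between the pads) lies 6 mm ahead of it; x points along the fingers, z is the direction in which the jaws open and shut, and the axes are right-handed (so a half turn about x gives the same grasp; the last joint's range is limited). The gripper opens to 85 mm and grips with 20 to 120 N. Pads are 22 mm wide; open, the fingers measure 114 mm over their backs; the gripper's body (76 mm by 85 mm) begins 54 mm behind the grasp point. The pads swing forward as they close: fully open they stand 13 mm farther back than shut.
Start: joints at [-1.266, 0.469, -0.049, 1.532, 0.024, 1.141, -0.082], TCP at [0.221, 0.638, 0.218] pointing down, gripper open.
Joint ranges: [-2.59, 2.59], [-0.33, 1.99], [-1.39, 1.29], [0.1, 2.45], [-1.04, 4.18], [0.21, 1.99], [-2.66, 2.66]. Speed limits (rad/s): [2.57, 2.57, 3.14, 3.14, 3.14, 3.14, 3.14].

### API

Orientations are given as a 3x3 rotation matrix whose columns are the frame's x, y, z axes.
In Python, from rig import * gives the robot as it stands. Calls block until the motion is done:
- movep(position, orientation): joint-space move of the TCP to a pose.
- move_l(position, attitude=None, feed=0.15, until_force=None): straight line of the TCP; attitude=None keeps the orientation; feed is the mean speed in m/s. With until_force (N) it stops when the force on the tool has changed by that much, and returns True; else False.
- move_joints(angles): joint-space move.
- command_gripper(opening, newtons=None): finger opening in m; newtons is the grip in N (None keeps the last); returns when the fingers have stopped.
- sleep(seconds).
- inverse_kinematics(position, orientation): joint angles nearest the present ones, or None.
- sense(): the state.
- camera(name): name is "side" or "top"; returns (picture, depth): 384x512x3 uint8, red, green, blue; 384x512 float32, m along the optical axis (not along the pixel's ray), 0 where there is no reading.
- camera_params(name): a dict with "K" (3x3 intrinsics, pixels), "position" and "rotation" of the camera in the world. Camera axes: x right, y down, z forward; pixel columns grow to the right and rows downward; lengths in m; the calibration is good to about 2 mm. A picture is of the moment at which its call begins. camera_params takes no time and is no camera call.
A pose or a line that the arm cannot do raises Unreachable and nothing moves.
- finish_job(): hands the job in, once; it reports no verdict.
The state is a dict: "time_s": time; "joint_pos": joint angles; "qd": joint speeds; "joint_efforts": joint torques, N m; "position": TCP position; "tcp_rot": TCP orientation; "wrist_force": force on the tool from outside, world axes, zero at the start; "ft_torque": the same for the moment, N m; "finger_gap": finger opening in m.
Only numpy, scipy, OpenCV 4.12 (cv2) and the standard library are available. Lean on these libraries where they do the work, as an engineer would, in place of code of your own. Each camera call takes 0.05 s, during which the arm holds its last target.

## Working session

There is one attempt and no reset: what is moved stays moved. The work goes in short steps, each a Python script; the robot and the scene stay as the last script left them, time stands still between calls to the robot, and variables do not carry over. Pictures are saved under pics/ and viewed, and the job is handed in when it is done.

```bash
ls; mkdir -p pics; python3 - <<'E'
from rig import *
import cv2, numpy as np
s=sense(); print(s)
for n in("top","side"):
    p,d=camera(n); cv2.imwrite(f"pics/{n}0.png",p[:,:,::-1]); np.savez(f"{n}0.npz",p=p,d=d)
    print(n,camera_params(n))
E
```

```text
pics
{'time_s': 0.0, 'joint_pos': array([-1.26586677,  0.46944523, -0.04859951,  1.53371869,  0.02409596,
        1.14100731, -0.08229352]), 'qd': array([ 0.00056096,  0.00124568, -0.00089984, -0.00047899, -0.00050312,
       -0.00061888, -0.00051699]), 'joint_efforts': array([ 3.33040025e-04, -5.10300207e+01, -4.62388073e-02, -2.37719285e+01,
        1.06680830e-02,  7.63019751e-03,  4.71124473e-08]), 'position': array([0.22095557, 0.63714828, 0.21704843]), 'tcp_rot': array([[-5.87431420e-04, -9.44807937e-01,  3.27624200e-01],
       [-1.90451292e-03,  3.27624720e-01,  9.44806020e-01],
       [-9.99998014e-01, -6.89557822e-05, -1.99185598e-03]]), 'wrist_force': array([-0.39113072, -0.26298049,  0.30504638]), 'ft_torque': array([-0.00872489, -0.00037098, -0.04806832]), 'finger_gap': 0.0855695635232369}
top {'K': array([[379.78386551,   0.        , 253.17106696],
       [  0.        , 379.78386551, 193.7027486 ],
       [  0.        ,   0.        ,   1.        ]]), 'position': array([ 0.40255003, -0.0190441 ,  1.09902967]), 'rotation': array([[ 0.01161537, -0.98099935,  0.19366298],
       [-0.99985422, -0.01381853, -0.01002925],
       [ 0.01251483, -0.19351826, -0.98101685]])}
side {'K': array([[482.67241814,   0.        , 256.3049775 ],
       [  0.        , 482.67241814, 198.77684714],
       [  0.        ,   0.        ,   1.        ]]), 'position': array([ 0.01481153, -0.62869299,  0.96083589]), 'rotation': array([[ 0.72380722, -0.4961369 ,  0.47953236],
       [-0.68997169, -0.51388009,  0.50977084],
       [-0.006494  , -0.69983957, -0.71427054]])}
```

View pics/top0.png

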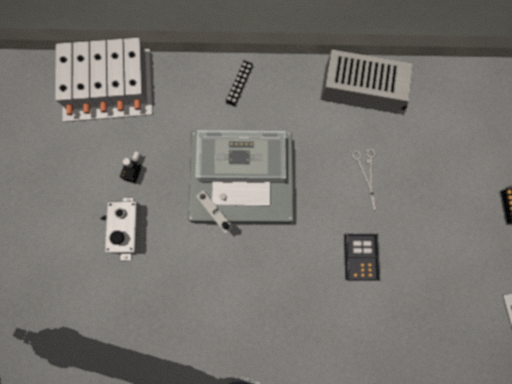

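View pics/side0.png

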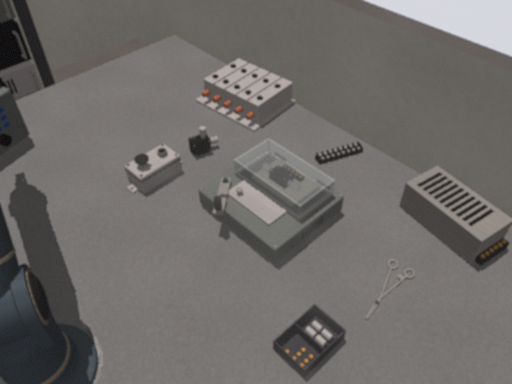

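The top view shows the fixture at about (241,177). The latch bar runs from its pivot near (203,197) to the black knob near (226,226), with the stud near (223,197). The station is on the left, with the mushroom near (117,238) and the small button near (121,212). I'll zoom in and measure.

```bash
cat > h.py <<'E'
import numpy as np, cv2
from rig import *
def ray(n,u,v,z):
    c=camera_params(n);K=c["K"];r=c["rotation"]@np.linalg.solve(K,[u,v,1.]);p=np.array(c["position"])
    return p+r*(z-p[2])/r[2]
def proj(n,P):
    c=camera_params(n);q=(np.atleast_2d(P)-c["position"])@c["rotation"];q=q@c["K"].T
    return q[:,:2]/q[:,2:]
def cloud(n,d):
    c=camera_params(n);v,u=np.mgrid[:d.shape[0],:d.shape[1]]
    r=np.stack([u,v,np.ones_like(u)],-1)@np.linalg.inv(c["K"]).T
    return (r*d[...,None])@c["rotation"].T+c["position"]
E
python3 - <<'E'
from h import *
a=np.load("top0.npz");b=np.load("side0.npz")
def crop(p,u0,u1,v0,v1,k):
    return cv2.resize(p[v0:v1,u0:u1,::-1],None,fx=k,fy=k,interpolation=cv2.INTER_CUBIC)
cv2.imwrite("pics/c1.png",crop(a['p'],180,305,120,240,5))
cv2.imwrite("pics/c2.png",crop(a['p'],90,150,145,270,4))
cv2.imwrite("pics/c3.png",crop(b['p'],190,350,130,260,5))
cv2.imwrite("pics/c4.png",crop(b['p'],110,230,120,200,5))
X=cloud("top",a['d'])
for (u,v) in [(117,238),(121,212),(203,197),(223,197),(226,226),(226,224),(240,195),(280,205),(120,225),(215,212)]:
    print((u,v),X[v,u].round(4))
E
```

```text
(117, 238) [0.4776 0.3279 0.0906]
(121, 212) [0.5495 0.3291 0.0722]
(203, 197) [0.5927 0.1072 0.0798]
(223, 197) [0.5939 0.0529 0.0774]
(226, 226) [0.5101 0.0403 0.1177]
(226, 224) [0.5157 0.0406 0.1144]
(240, 195) [0.6023 0.0068 0.0661]
(280, 205) [ 0.5766 -0.1044  0.0609]
(120, 225) [0.5154 0.3333 0.0596]
(215, 212) [0.5547 0.075  0.06  ]
```

View pics/c1.png

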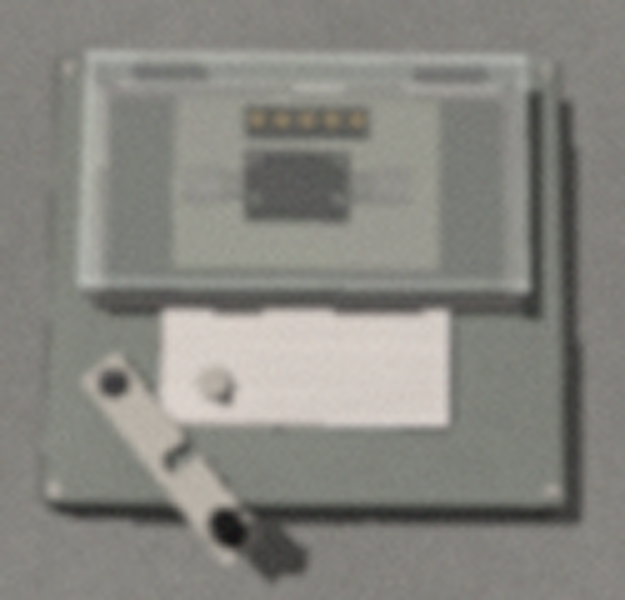

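View pics/c2.png

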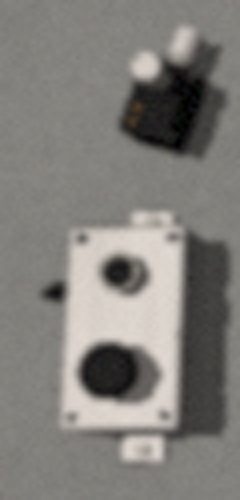

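View pics/c3.png

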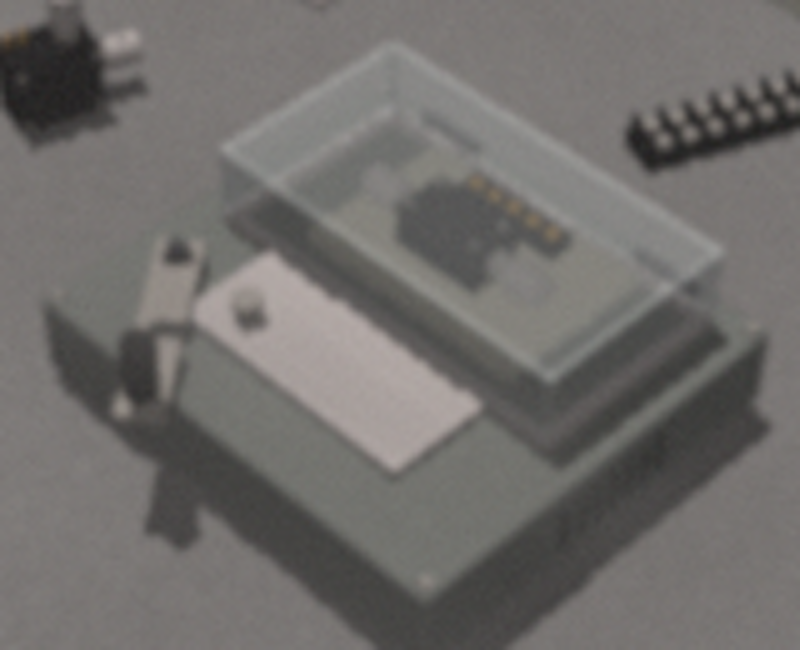

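View pics/c4.png

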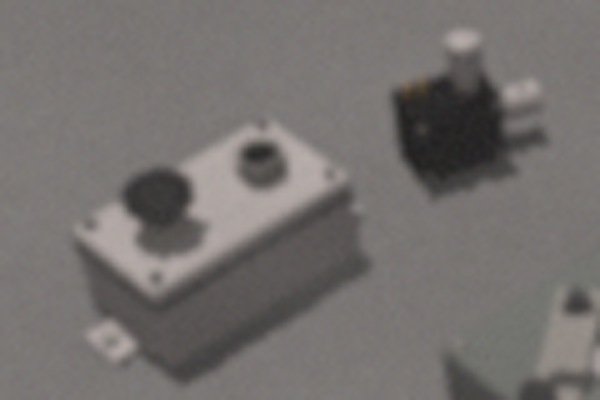

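```bash
python3 - <<'E'
from h import *
a=np.load("top0.npz")
def top(x,y,z,u0=180,v0=120,k=5): return ray("top",u0+(x+.5)/k-.5,v0+(y+.5)/k-.5,z)
def sd(x,y,z,u0=190,v0=130,k=5): return ray("side",u0+(x+.5)/k-.5,v0+(y+.5)/k-.5,z)
for n,q,z,sq in [("pivot",(114,382),.0805,(178,248)),("knob",(230,527),.1145,(138,342)),("stud",(214,381),.0805,(247,300)),
  ("hoodFL",(82,290),.112,(222,150)),("hoodFR",(528,292),.112,(548,378)),("hoodRL",(85,53),.112,(397,43)),("hoodRR",(528,57),.112,(722,250)),
  ("deckFL",(46,502),.060,(45,300)),("deckFR",(566,505),.060,(425,603)),("ledFL",(165,422),.066,(192,308)),("ledFR",(449,427),.066,(395,473))]:
    print(n,top(*q,z).round(4),sd(*sq,z).round(4))
k=4
for n,q,z,sq in [("mush",(108,370),.0905,(157,190)),("small",(118,271),.0725,(262,152))]:
    print(n,top(*q,z,90,145,4).round(4),sd(*sq,z,110,120,5).round(4))
# box corners of station top
print([top(*q,.0595,90,145,4).round(4)[:2] for q in [(68,228),(188,230),(60,427),(180,430)]])
X=cloud("top",a['d']).reshape(-1,3)
def sel(x0,x1,y0,y1,z0,z1):
    m=(X[:,0]>x0)&(X[:,0]<x1)&(X[:,1]>y0)&(X[:,1]<y1)&(X[:,2]>z0)&(X[:,2]<z1);return X[m]
m=sel(.44,.52,.28,.37,.083,.1);print("mush",len(m),m.mean(0),np.median(m,0),(m.min(0)+m.max(0))/2)
m=sel(.47,.56,.0,.09,.105,.13);print("knob",len(m),m.mean(0),np.median(m,0))
# station top rect
m=sel(.4,.65,.25,.42,.052,.068);print(cv2.minAreaRect((m[:,:2]).astype(np.float32)),len(m))
E
```

```text
pivot [0.5953 0.1089 0.0805] [0.5966 0.1099 0.0805]
knob [0.513  0.0416 0.1145] [0.5156 0.0441 0.1145]
stud [0.5966 0.0544 0.0805] [0.5965 0.0551 0.0805]
hoodFL [0.639  0.1238 0.112 ] [0.643  0.1248 0.112 ]
hoodFR [ 0.6414 -0.1143  0.112 ] [ 0.6446 -0.111   0.112 ]
hoodRL [0.7722 0.1276 0.112 ] [0.7745 0.1247 0.112 ]
hoodRR [ 0.7738 -0.1149  0.112 ] [ 0.7751 -0.1112  0.112 ]
deckFL [0.5316 0.1462 0.06  ] [0.5326 0.1459 0.06  ]
deckFR [ 0.5337 -0.1397  0.06  ] [ 0.5332 -0.1391  0.06  ]
ledFL [0.576  0.0818 0.066 ] [0.5812 0.0821 0.066 ]
ledFR [ 0.5754 -0.0747  0.066 ] [ 0.5768 -0.0747  0.066 ]
mush [0.4799 0.3291 0.0905] [0.4799 0.3288 0.0905]
small [0.5484 0.334  0.0725] [0.5518 0.3346 0.0725]
[array([0.5797, 0.3753]), array([0.5795, 0.2926]), array([0.4437, 0.3689]), array([0.4426, 0.2882])]
mush 177 [0.48055705 0.32978022 0.08853974] [0.48033438 0.32973438 0.08872771] [0.48060839 0.33091044 0.08823323]
knob 45 [0.51455923 0.04302656 0.11366052] [0.51547063 0.04309765 0.1137978 ]
((0.5458106398582458, 0.33274146914482117), (0.2059866487979889, 0.08070157468318939), 2.1407554149627686) 1234
```

The two cameras agree within about 3 mm. The pivot is at about (0.596, 0.109), and the knob at about (0.5145, 0.043) is 105 mm from it as specified, so θ≈0.89. The mushroom is at about (0.480, 0.329). I'll check IK, then grasp the knob with the jaws tangential to its swing.

```bash
cat >> h.py <<'E'
YAW=0.006; PIV=np.array([.596,.1093])
Rz=np.array([[np.cos(YAW),-np.sin(YAW)],[np.sin(YAW),np.cos(YAW)]])
def knob(th): return PIV+.105*Rz@np.array([-np.sin(th),-np.cos(th)])
def att(th,s):
    t=s*Rz@np.array([-np.cos(th),np.sin(th)]); z=np.array([t[0],t[1],0]);x=np.array([0,0,-1.])
    return np.column_stack([x,np.cross(z,x),z])
E
python3 - <<'E'
from h import *
for s in(1,-1):
    for th in(.887,.4,0):
        for z in (.2,.108):
            q=inverse_kinematics([*knob(th),z],att(th,s)); print(s,th,z,None if q is None else np.round(q,2))
for f in (0,.5,1,1.57,2,2.6): 
    q=inverse_kinematics([.480,.3295,.108],att(f,1)); print(f,None if q is None else np.round(q,2))
E
```

```text
1 0.887 0.2 [-0.36  0.23  0.24  1.94 -0.06  0.98  2.16]
1 0.887 0.108 [-0.28  0.34  0.14  2.03 -0.07  0.78  2.16]
1 0.4 0.2 [ 0.75  0.55 -1.17  1.8   0.56  1.17  2.15]
1 0.4 0.108 [ 0.73  0.71 -1.18  1.89  0.76  1.08  1.98]
1 0 0.2 [ 0.72  0.64 -1.18  1.7   0.62  1.23  2.54]
1 0 0.108 [-0.82  0.72  1.11  1.88 -0.76  1.04 -2.52]
-1 0.887 0.2 [-0.7   0.26  0.64  1.96 -0.18  0.99 -0.85]
-1 0.887 0.108 [-0.64  0.39  0.6   2.04 -0.3   0.8  -0.74]
-1 0.4 0.2 [-0.58  0.32  0.61  1.87 -0.22  1.01 -0.27]
-1 0.4 0.108 [-0.53  0.44  0.56  1.95 -0.31  0.83 -0.19]
-1 0 0.2 [-0.51  0.39  0.58  1.77 -0.24  1.05  0.16]
-1 0 0.108 [-0.46  0.5   0.52  1.86 -0.31  0.87  0.22]
0 [-0.42  0.46 -0.33  1.85  0.19  0.86  2.3 ]
0.5 [-0.5   0.45 -0.23  1.86  0.13  0.85  1.85]
1 [-0.58  0.44 -0.12  1.86  0.07  0.84  1.41]
1.57 [-0.66  0.44 -0.02  1.87  0.01  0.84  0.89]
2 [-0.72  0.44  0.06  1.87 -0.04  0.84  0.51]
2.6 [-0.81  0.44  0.18  1.88 -0.1   0.83 -0.03]
```

Using s=-1.

```bash
python3 - <<'E'
from h import *
th=.887;k=np.array([.5145,.043])
print(knob(th))
movep([*k,.20],att(th,-1)); command_gripper(.045,20)
s=sense();print(s["time_s"],s["position"],s["finger_gap"])
hit=move_l([*k,.109],feed=.1,until_force=8)
s2=sense();print(hit,s2["time_s"],s2["position"],s2["wrist_force"]-s["wrist_force"])
for n in("top","side"):
    p,d=camera(n);p=p[120:250,170:330] if n=="top" else p[100:260,170:350]
    cv2.imwrite(f"pics/g_{n}.png",cv2.resize(p[:,:,::-1],None,fx=4,fy=4,interpolation=cv2.INTER_CUBIC))
E
```

```text
[0.51500556 0.04248009]
2.9333 [0.51452493 0.04303849 0.20001231] 0.04526655880771845
False 3.9917 [0.51504285 0.04297276 0.1095232 ] [-0.02291605  0.28386045  0.02457838]
```

```bash
python3 -c "
import cv2,numpy as np
a=cv2.imread('pics/g_top.png');b=cv2.imread('pics/g_side.png')
print(a.shape,b.shape)"
```

```text
(520, 640, 3) (640, 720, 3)
```

View pics/g_side.png

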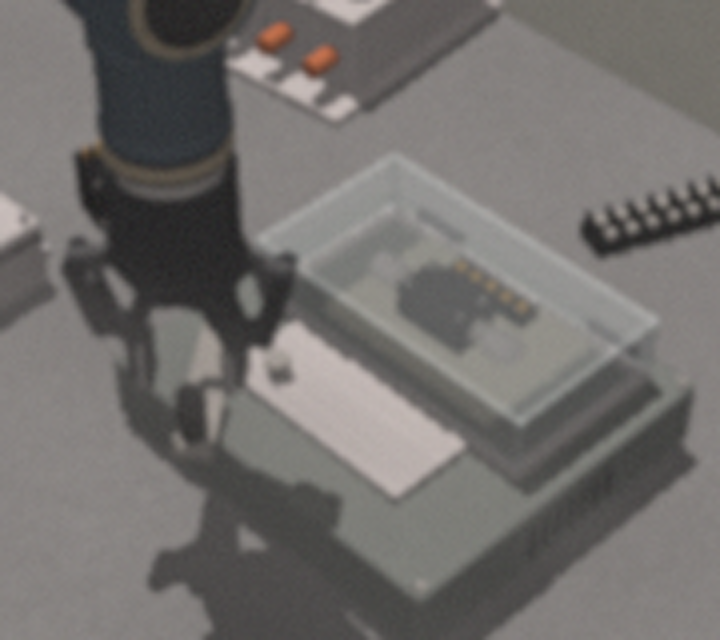

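The open jaws straddle the knob at about (190,410) with no contact. Next I grip it and swing the bar round.

```bash
python3 - <<'E'
from h import *
command_gripper(.015,20); s=sense();f0=s["wrist_force"];print("gap",s["finger_gap"],f0,s["time_s"])
for th in np.linspace(.887,.06,8)[1:]:
    h=move_l([*knob(th),.109],att(th,-1),feed=.08,until_force=12)
    s=sense();print(round(th,3),h,s["time_s"],s["position"].round(4),(s["wrist_force"]-f0).round(1),round(s["finger_gap"],4))
    if h: break
E
```

```text
gap 0.01517113844430403 [ 0.14646483  0.55029752 -0.13661458] 4.4917
0.769 False 4.8083 [0.5234 0.0332 0.109 ] [-0.4 -1.1 -0.3] 0.0155
0.651 False 5.1167 [0.5326 0.0256 0.1089] [-0.7 -0.6 -0.3] 0.0152
0.533 False 5.425 [0.5427 0.0188 0.1089] [-0.  -0.  -0.2] 0.015
0.414 False 5.7333 [0.5537 0.0132 0.1088] [-1.  -0.6  1.5] 0.0149
0.296 False 6.0417 [0.5654 0.0089 0.1089] [-0.1  0.   0. ] 0.015
0.178 False 6.35 [0.5774 0.006  0.1089] [-1.  -0.2  0.7] 0.015
0.06 False 6.6583 [0.5896 0.0046 0.1088] [-0.2  0.2  0.4] 0.015
```

The gap of 15 mm is less than the 20 mm knob, so the grip is doubtful. Looking again.

```bash
python3 - <<'E'
from h import *
for n in("top","side"):
    p,d=camera(n);p=p[120:250,170:330] if n=="top" else p[100:260,170:350]
    cv2.imwrite(f"pics/h_{n}.png",cv2.resize(p[:,:,::-1],None,fx=4,fy=4,interpolation=cv2.INTER_CUBIC))
E
```

```text
(no output)
```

View pics/h_side.png

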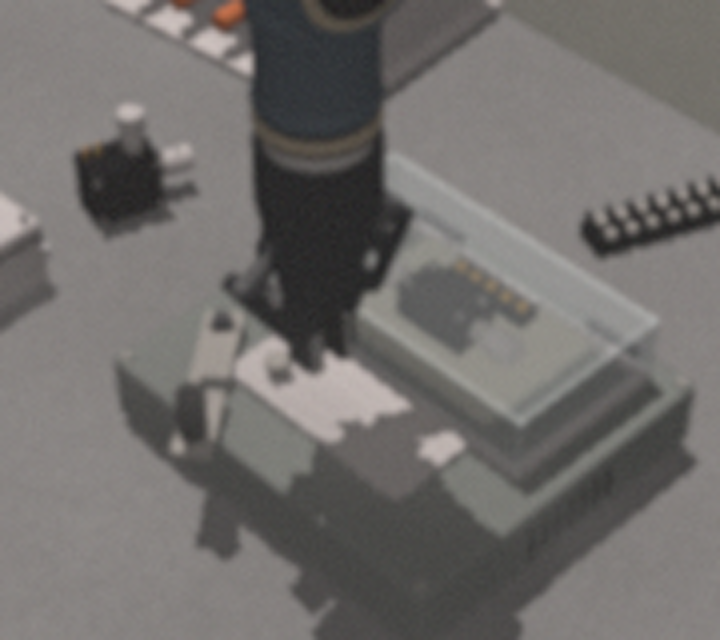

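View pics/h_top.png

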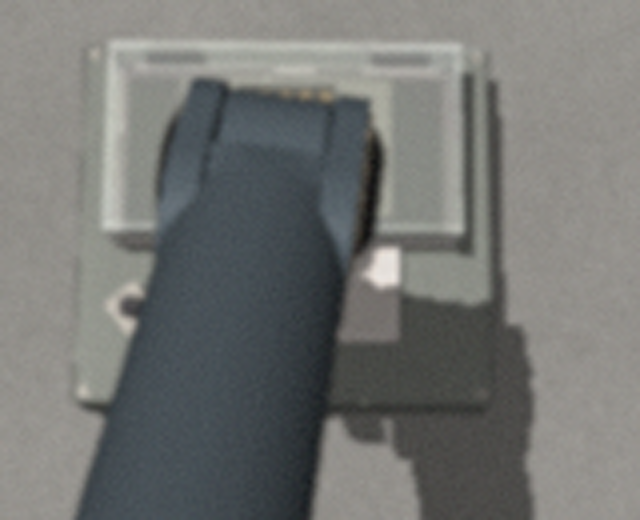

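```bash
python3 - <<'E'
from h import *
s=sense();T=s["position"];R=s["tcp_rot"];print(T,R.round(3),s["finger_gap"])
for dx in(-.019,0,.006,.025): 
  for dz in (-.01,.01): 
    P=T+R@[dx,0,dz];q=proj("side",P)[0];print(dx,dz,P.round(3),"crop px",((q-[170,100])*4).round(0))
c=np.array([*knob(.887),.0785]);
for z in(.0785,.1145): print("knob",((proj("side",[*knob(.887),z])[0]-[170,100])*4).round())
p,d=camera("side");X=cloud("side",d)
for (x,y) in [(315,350),(345,345),(320,362),(300,340),(300,320),(330,320),(245,280),(190,400)]: print((x,y),X[100+y//4,170+x//4].round(4))
E
```

```text
[0.5894146  0.00453422 0.10879568] [[-0.001  0.056  0.998]
 [ 0.     0.998 -0.056]
 [-1.    -0.    -0.001]] 0.014679113480723125
-0.019 -0.01 [0.579 0.005 0.128] crop px [308. 358.]
-0.019 0.01 [0.599 0.004 0.128] crop px [332. 343.]
0 -0.01 [0.579 0.005 0.109] crop px [308. 380.]
0 0.01 [0.599 0.004 0.109] crop px [333. 365.]
0.006 -0.01 [0.579 0.005 0.103] crop px [308. 387.]
0.006 0.01 [0.599 0.004 0.103] crop px [333. 372.]
0.025 -0.01 [0.579 0.005 0.084] crop px [309. 408.]
0.025 0.01 [0.599 0.004 0.084] crop px [333. 393.]
knob [193. 434.]
knob [190. 394.]
(315, 350) [ 0.5752 -0.004   0.1456]
(345, 345) [ 0.5985 -0.0076  0.1359]
(320, 362) [ 0.579  -0.0067  0.1347]
(300, 340) [0.5704 0.0014 0.1518]
(300, 320) [ 0.5674 -0.0027  0.1731]
(330, 320) [0.598  0.0061 0.1471]
(245, 280) [0.5342 0.0069 0.2198]
(190, 400) [0.5106 0.0388 0.115 ]
```

```bash
python3 - <<'E'
from h import *
p,d=camera("side"); np.savez("s2.npz",p=p,d=d)
c=p[150:215,215:285,::-1];c=cv2.resize(c,None,fx=8,fy=8,interpolation=cv2.INTER_CUBIC)
cv2.imwrite("pics/tip.png",np.clip(c.astype(float)*2,0,255).astype(np.uint8))
X=cloud("side",d)
for v in range(180,206,2): print(v,[tuple(X[v,u].round(3).tolist()) for u in (246,249,252,255)])
E
```

```text
180 [(0.569, -0.004, 0.173), (0.577, -0.006, 0.169), (0.597, 0.005, 0.149), (0.596, -0.007, 0.157)]
182 [(0.567, -0.007, 0.17), (0.576, -0.007, 0.164), (0.597, 0.005, 0.142), (0.596, -0.007, 0.151)]
184 [(0.571, -0.001, 0.157), (0.577, -0.006, 0.156), (0.599, 0.007, 0.133), (0.597, -0.006, 0.142)]
186 [(0.57, -0.003, 0.152), (0.576, -0.007, 0.15), (0.598, 0.006, 0.127), (0.598, -0.005, 0.134)]
188 [(0.57, -0.002, 0.145), (0.576, -0.006, 0.143), (0.633, 0.045, 0.069), (0.598, -0.005, 0.128)]
190 [(0.569, -0.004, 0.139), (0.577, -0.006, 0.136), (0.63, 0.041, 0.066), (0.633, 0.033, 0.07)]
192 [(0.57, -0.002, 0.13), (0.577, -0.005, 0.128), (0.623, 0.035, 0.068), (0.63, 0.03, 0.067)]
194 [(0.608, 0.041, 0.066), (0.614, 0.036, 0.066), (0.619, 0.03, 0.067), (0.625, 0.024, 0.067)]
196 [(0.601, 0.034, 0.069), (0.609, 0.03, 0.066), (0.614, 0.025, 0.067), (0.619, 0.018, 0.068)]
198 [(0.595, 0.027, 0.07), (0.603, 0.024, 0.068), (0.61, 0.021, 0.065), (0.616, 0.015, 0.065)]
200 [(0.594, 0.027, 0.064), (0.597, 0.018, 0.069), (0.605, 0.015, 0.065), (0.611, 0.01, 0.065)]
202 [(0.586, 0.017, 0.07), (0.594, 0.015, 0.066), (0.597, 0.007, 0.069), (0.603, 0.002, 0.069)]
204 [(0.581, 0.012, 0.069), (0.591, 0.011, 0.063), (0.594, 0.003, 0.067), (0.6, -0.002, 0.067)]
```

View pics/tip.png

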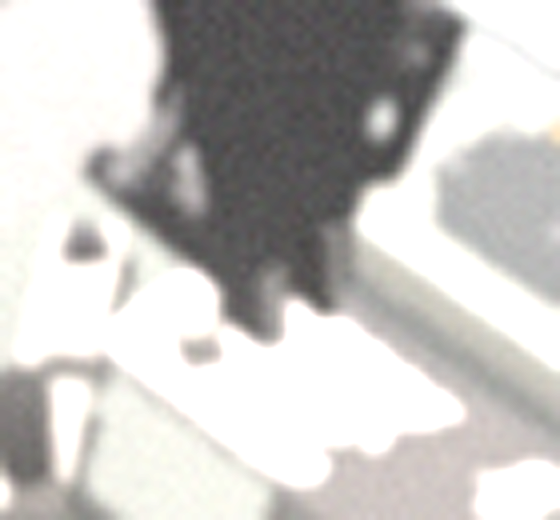

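By depth, the fingertips end at z≈0.125, while the reported TCP implies 0.084. The real tips are about 41 mm higher than stated, so the fingers closed above the knob. Laterally the pose agrees. The cameras reproduce the known heights, so I trust them. I'll go back and descend lower under force guard, checking by picture.

```bash
python3 - <<'E'
from h import *
th=.887;k=np.array([.5147,.0430])
move_l([*sense()["position"][:2],.15]); 
movep([*k,.14],att(th,-1)); command_gripper(.045,20)
s=sense();print(s["time_s"],s["position"],s["finger_gap"])
hit=move_l([*k,.085],feed=.08,until_force=6)
s2=sense();print(hit,s2["time_s"],s2["position"],s2["wrist_force"]-s["wrist_force"])
p,d=camera("side");np.savez("s3.npz",p=p,d=d)
c=p[140:225,175:265,::-1];c=cv2.resize(c,None,fx=7,fy=7,interpolation=cv2.INTER_CUBIC)
cv2.imwrite("pics/tip2.png",np.clip(c.astype(float)*1.6,0,255).astype(np.uint8))
X=cloud("side",d)
for v in range(170,215,3): print(v,[(u,tuple(X[v,u].round(3).tolist())) for u in range(200,234,4)])
E
```

```text
8.5083 [0.51487669 0.04274452 0.14001199] 0.044896383507633746
False 9.35 [0.51508387 0.04292133 0.08524885] [-0.20045636  0.64284347  1.09965476]
170 [(200, (0.486, 0.06, 0.216)), (204, (0.478, 0.033, 0.238)), (208, (0.482, 0.023, 0.243)), (212, (0.487, 0.015, 0.244)), (216, (0.495, 0.011, 0.242)), (220, (0.502, 0.006, 0.241)), (224, (0.512, 0.005, 0.235)), (228, (0.527, 0.009, 0.223)), (232, (0.542, 0.012, 0.211))]
173 [(200, (0.485, 0.06, 0.207)), (204, (0.492, 0.054, 0.206)), (208, (0.482, 0.024, 0.232)), (212, (0.487, 0.017, 0.234)), (216, (0.493, 0.009, 0.235)), (220, (0.504, 0.01, 0.228)), (224, (0.521, 0.017, 0.212)), (228, (0.527, 0.009, 0.214)), (232, (0.535, 0.005, 0.212))]
176 [(200, (0.606, 0.24, -0.001)), (204, (0.49, 0.053, 0.199)), (208, (0.493, 0.041, 0.205)), (212, (0.502, 0.039, 0.201)), (216, (0.509, 0.032, 0.2)), (220, (0.511, 0.019, 0.208)), (224, (0.522, 0.019, 0.201)), (228, (0.527, 0.011, 0.203)), (232, (0.632, 0.124, 0.06))]
179 [(200, (0.597, 0.227, 0.002)), (204, (0.492, 0.057, 0.185)), (208, (0.491, 0.04, 0.198)), (212, (0.502, 0.039, 0.191)), (216, (0.51
[... 2431 characters left out ...]
 0.036)), (216, (0.509, 0.043, 0.092)), (220, (0.514, 0.034, 0.095)), (224, (0.534, 0.043, 0.074)), (228, (0.549, 0.046, 0.06)), (232, (0.558, 0.04, 0.058))]
209 [(200, (0.52, 0.133, 0.003)), (204, (0.528, 0.126, 0.003)), (208, (0.537, 0.119, 0.002)), (212, (0.531, 0.092, 0.027)), (216, (0.508, 0.043, 0.082)), (220, (0.515, 0.035, 0.082)), (224, (0.537, 0.048, 0.057)), (228, (0.541, 0.037, 0.061)), (232, (0.549, 0.031, 0.06))]
212 [(200, (0.514, 0.125, 0.003)), (204, (0.523, 0.12, -0.0)), (208, (0.531, 0.112, -0.0)), (212, (0.534, 0.098, 0.008)), (216, (0.507, 0.043, 0.072)), (220, (0.513, 0.034, 0.073)), (224, (0.531, 0.042, 0.054)), (228, (0.535, 0.03, 0.06)), (232, (0.544, 0.025, 0.058))]
```

View pics/tip2.png

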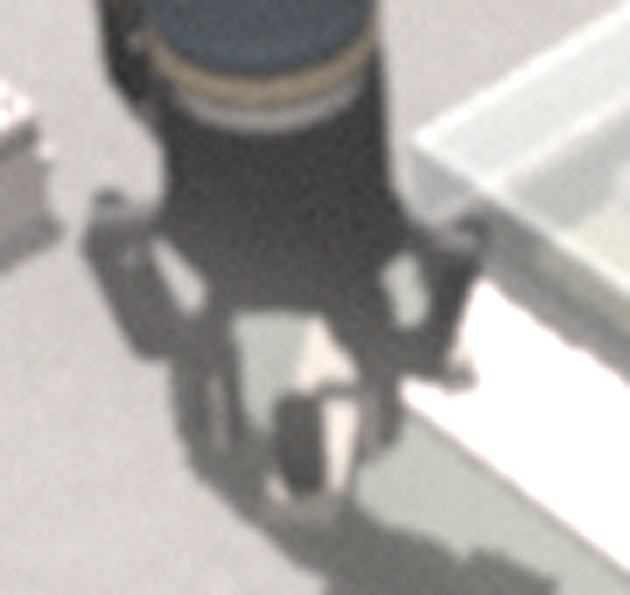

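The tips, at about z=0.107, now overlap the knob with the knob at crop (300,440) centred between them. This confirms the roughly 41 mm offset. I lower 17 mm more and grip.

```bash
python3 - <<'E'
from h import *
k=np.array([.5147,.0430]);f0=sense()["wrist_force"]
hit=move_l([*k,.068],feed=.06,until_force=6)
s=sense();print(hit,s["position"],s["wrist_force"]-f0)
if not hit:
    command_gripper(.010,20); s=sense();print("gap",s["finger_gap"],s["wrist_force"]-f0,s["time_s"])
p,d=camera("side")
c=p[140:225,175:265,::-1];c=cv2.resize(c,None,fx=7,fy=7,interpolation=cv2.INTER_CUBIC)
cv2.imwrite("pics/tip3.png",np.clip(c.astype(float)*1.6,0,255).astype(np.uint8))
E
```

```text
False [0.5143528  0.04289959 0.06752312] [-0.52462869  0.61216379 -0.70405529]
gap 0.019471023432777377 [-0.7689739  -1.57398371  0.67919748] 10.1667
```

View pics/tip3.png

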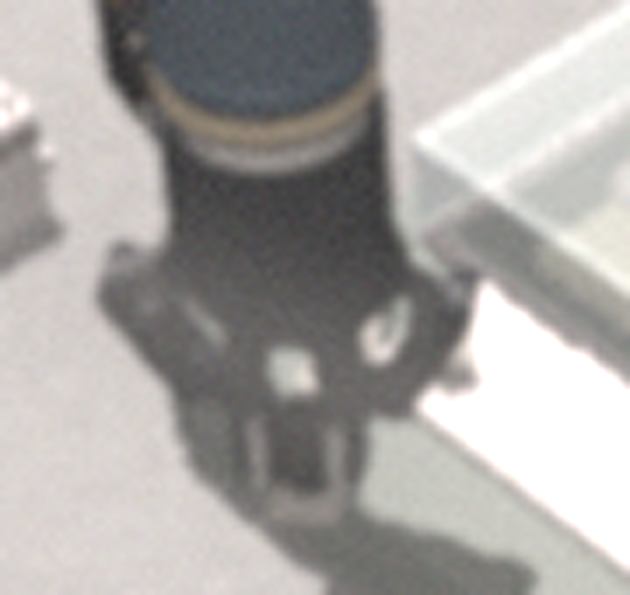

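The knob is gripped with a 19.5 mm gap. Before swinging, I check the knuckle's height against the hood top.

```bash
python3 - <<'E'
from h import *
s=sense();p,d=camera("side");X=cloud("side",d).reshape(-1,3)
L=(X-s["position"])@s["tcp_rot"]
m=(abs(L[:,1])<.05)&(abs(L[:,2])<.09)&(X[:,2]>.085)&(p.reshape(-1,3).max(1)<75)
for a in np.arange(-.09,.09,.01):
    q=m&(L[:,2]>=a)&(L[:,2]<a+.01); 
    if q.sum(): print(round(a,2),q.sum(),"zmin",np.percentile(X[q,2],[0,5,20]).round(3), L[q,1].min().round(3))
E
```

```text
-0.06 28 zmin [0.155 0.16  0.168] -0.016
-0.05 65 zmin [0.135 0.14  0.15 ] -0.016
-0.04 118 zmin [0.126 0.132 0.138] -0.05
-0.03 227 zmin [0.092 0.129 0.184] -0.05
-0.02 320 zmin [0.087 0.121 0.162] -0.05
-0.01 374 zmin [0.085 0.1   0.17 ] -0.05
-0.0 363 zmin [0.085 0.106 0.189] -0.05
0.01 456 zmin [0.091 0.129 0.191] -0.05
0.02 539 zmin [0.097 0.134 0.218] -0.049
0.03 450 zmin [0.131 0.145 0.223] -0.043
0.04 196 zmin [0.14  0.152 0.179] -0.034
0.05 76 zmin [0.152 0.158 0.167] -0.017
0.06 6 zmin [0.174 0.175 0.175] -0.015
```

The parts beyond 45 mm stay above z≈0.135, so they clear the 112 mm hood top. Swinging.

```bash
python3 - <<'E'
from h import *
f0=sense()["wrist_force"]
for th in [*np.linspace(.887,.06,8)[1:],.03,.015,0,-.01,-.02,-.03]:
    h=move_l([*knob(th),.068],att(max(th,0),-1),feed=.08 if th>.05 else .015,until_force=10)
    s=sense();f=s["wrist_force"]-f0;print(round(th,3),h,s["time_s"],s["position"].round(4),f.round(1),round(s["finger_gap"],4))
    if h or (th<.05 and -f[0]>8): break
p,d=camera("side");np.savez("s4.npz",p=p,d=d);p=p[100:260,170:350]
cv2.imwrite(f"pics/i_side.png",np.clip(1.4*cv2.resize(p[:,:,::-1],None,fx=4,fy=4,interpolation=cv2.INTER_CUBIC),0,255))
E
```

```text
0.769 False 10.575 [0.5238 0.0336 0.0682] [-0.4 -0.   0.2] 0.0194
0.651 False 10.8833 [0.5332 0.0257 0.0682] [0.8 1.5 0.9] 0.0194
0.533 False 11.1917 [0.5431 0.0193 0.0682] [0.6 1.5 1.3] 0.0192
0.414 False 11.5 [0.5543 0.0136 0.0682] [0.9 2.2 2.5] 0.0195
0.296 False 11.8083 [0.5659 0.0093 0.0682] [0.6 2.9 2.4] 0.019
0.178 False 12.1167 [0.5775 0.0063 0.0681] [-0.1  2.5  4.3] 0.0195
0.06 False 12.425 [0.5898 0.0047 0.0681] [1.1 2.3 3.8] 0.019
0.03 False 12.7833 [0.5926 0.0046 0.0681] [1.7 1.8 3.5] 0.0192
0.015 False 13.0417 [0.5942 0.0045 0.0682] [-0.4  2.7  3.8] 0.0198
0 False 13.3 [0.5957 0.0044 0.0681] [-0.3  2.8  3.9] 0.0193
-0.01 False 13.55 [0.5963 0.0044 0.0681] [-0.9  1.6  4.5] 0.0194
-0.02 False 13.8 [0.597  0.0044 0.0681] [-2.6  1.9  4.8] 0.0194
-0.03 False 14.05 [0.5977 0.0044 0.0681] [-2.4  1.7  5.6] 0.0194[ WARN:0@12.985] global loadsave.cpp:1063 imwrite_ Unsupported depth image for selected encoder is fallbacked to CV_8U.
```

View pics/i_side.png

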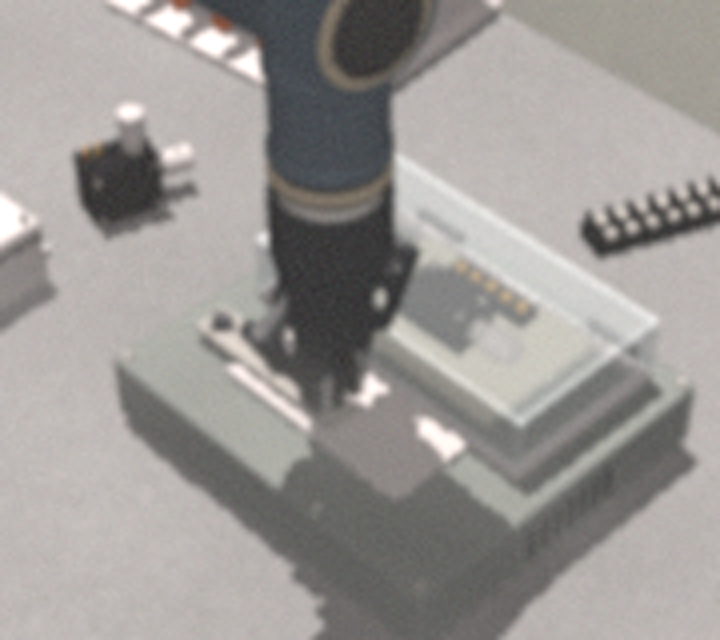

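The bar followed. The resistance is only about 2.5 N so far, so I keep pushing until the stop shows clearly.

```bash
python3 - <<'E'
from h import *
s=sense();f0=s["wrist_force"];print(f0)
for th in np.arange(-.04,-.13,-.01):
    h=move_l([*knob(th),.068],att(0,-1),feed=.01,until_force=10)
    s=sense();f=s["wrist_force"]-f0;print(round(th,3),h,s["time_s"],knob(th).round(4),s["position"].round(4),f.round(1),round(s["finger_gap"],4))
    if h or -f[0]>8: break
E
```

```text
[-2.66629071  1.69813224  7.1384132 ]
-0.04 False 14.3583 [0.6008 0.0044] [0.5979 0.0043 0.068 ] [-1.5 -0.2  1.6] 0.0193
-0.05 False 14.6167 [0.6019 0.0045] [0.5979 0.0043 0.068 ] [-3.6  0.   5.4] 0.0193
-0.06 False 14.875 [0.6029 0.0045] [0.5979 0.0043 0.0679] [-6.3  0.1  6.2] 0.0194
-0.07 False 15.1333 [0.604  0.0046] [0.5979 0.0043 0.0679] [-10.1  -0.7   8.8] 0.0193
```

The position is stuck at x=0.5979 and force builds past 10 N, so it is on the stop. I relieve the push, release, lift and look.

```bash
python3 - <<'E'
from h import *
move_l([.5983,.0043,.068],feed=.03); s=sense();print(s["position"],s["wrist_force"])
command_gripper(.038,20); s=sense();print(s["finger_gap"],s["wrist_force"],s["time_s"])
print(move_l([.5983,.0043,.15],feed=.12,until_force=15)); 
movep([.480,.3295,.17],att(1.57,1)); command_gripper(0,20)
s=sense();print(s["time_s"],s["position"],s["wrist_force"],s["finger_gap"])
for n in("top","side"):
    p,d=camera(n);np.savez(f"{n}5.npz",p=p,d=d);p=p[120:240,180:305] if n=="top" else p[130:260,190:350]
    cv2.imwrite(f"pics/j_{n}.png",np.clip(1.3*cv2.resize(p[:,:,::-1],None,fx=5,fy=5,interpolation=cv2.INTER_CUBIC),0,255).astype(np.uint8))
E
```

```text
[0.59745855 0.00426339 0.06804491] [-0.60306419  1.11339789  4.78248351]
0.038102656969322295 [-0.04016731 -0.01252663 -0.7236685 ] 15.7917
False
18.3833 [0.48015495 0.32928523 0.16999004] [-0.2117974   0.24856633 -0.04164126] 0.0003314315673022695
```

View pics/j_top.png

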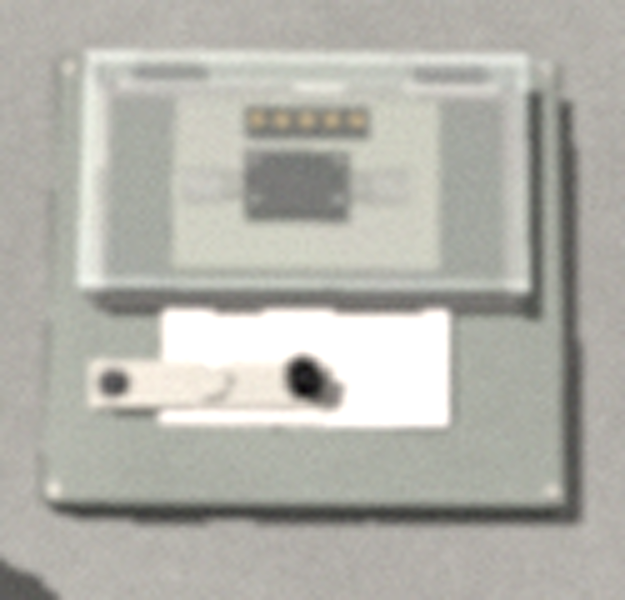

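View pics/j_side.png

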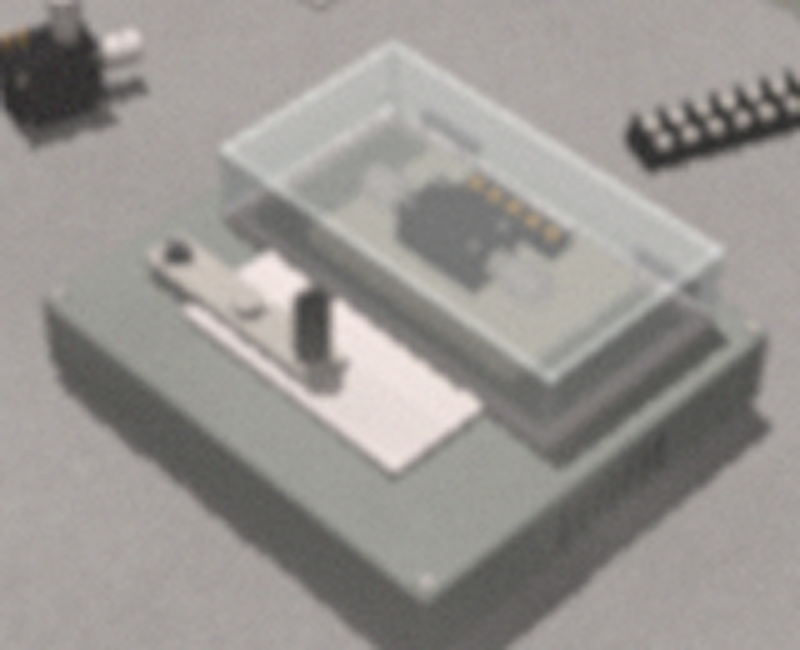

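The bar lies along the fixture's y with the stud head in its notch at top crop (214,384), and the hood is down and unmoved. I'll compute the angle and check that the fingertips are above the mushroom.

```bash
python3 - <<'E'
from h import *
def top(x,y,z,u0=180,v0=120,k=5): return ray("top",u0+(x+.5)/k-.5,v0+(y+.5)/k-.5,z)
pv=top(113,382,.0805);kn=top(302,376,.1145);print(pv,kn,np.hypot(*(kn-pv)[:2]),"angle",np.arctan2(-(kn-pv)[0],-(kn-pv)[1]))
kn=ray("side",190+313.5/5-.5,130+297.5/5-.5,.1145);pv=ray("side",190+178.5/5-.5,130+248.5/5-.5,.0805);print(pv,kn,np.arctan2(-(kn-pv)[0],-(kn-pv)[1]))
a=np.load("side5.npz");p,d=a["p"],a["d"]
c=p[90:200,90:220,::-1];c=cv2.resize(c,None,fx=5,fy=5,interpolation=cv2.INTER_CUBIC)
cv2.imwrite("pics/k.png",np.clip(c.astype(float)*1.5,0,255).astype(np.uint8))
s=sense();X=cloud("side",d).reshape(-1,3);L=(X-s["position"])@s["tcp_rot"]
m=(abs(L[:,1])<.03)&(abs(L[:,2])<.03)&(L[:,0]<.05)&(L[:,0]>-.06)
i=np.argsort(-L[m,0]);print(L[m][i][:40:3].round(3))
E
```

```text
[0.59527917 0.10940563 0.0805    ] [0.59346455 0.00562523 0.1145    ] 0.10379625548568897 angle 0.01748342945563633
[0.59660709 0.10987107 0.0805    ] [0.5992655  0.00728981 0.1145    ] -0.02590942244440099
[[-0.012  0.002 -0.004]
 [-0.017  0.001 -0.008]
 [-0.017  0.005 -0.005]
 [-0.019  0.009  0.002]
 [-0.019  0.004 -0.01 ]
 [-0.021  0.01   0.004]
 [-0.023  0.006 -0.009]
 [-0.025  0.007 -0.006]
 [-0.026 -0.    -0.014]
 [-0.026 -0.004 -0.013]
 [-0.027  0.006 -0.016]
 [-0.028  0.011 -0.   ]
 [-0.029  0.011 -0.009]
 [-0.029  0.005 -0.015]]
```

View pics/k.png

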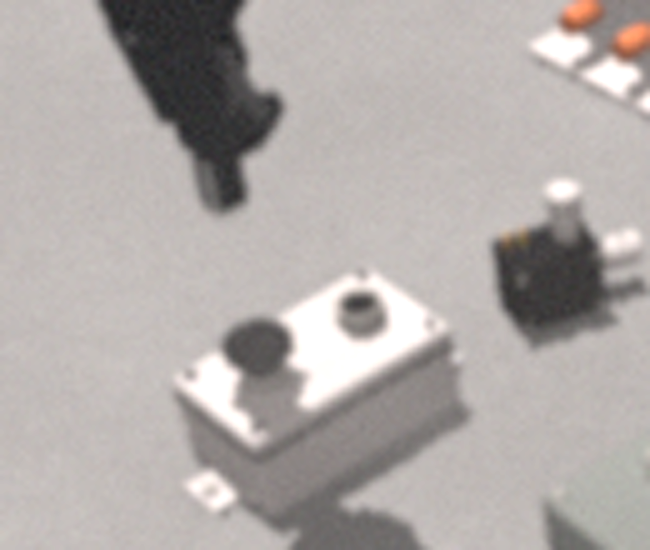

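Both cameras put the latch angle at 0 within about ±0.02 rad. Time allows a gentle confirming nudge on the knob's front with closed fingers, in case the release shifted it.

```bash
python3 - <<'E'
from h import *
A=att(1.57,1)
movep([.54,.0045,.17],A); move_l([.54,.0045,.080],feed=.15,until_force=8)
s=sense();print(s["time_s"],s["position"])
h=move_l([.570,.0045,.080],feed=.08,until_force=5);print(h,sense()["position"])
if not h:
    f0=sense()["wrist_force"]
    h=move_l([.592,.0045,.080],feed=.015,until_force=9)
    s=sense();print(h,s["position"],s["wrist_force"]-f0,s["time_s"])
sleep(.2);s=sense();print(s["position"],s["wrist_force"])
move_l([.54,.0045,.080],feed=.1);move_l([.54,.0045,.17],feed=.2)
movep([.480,.3293,.13],A);s=sense();print(s["time_s"],s["wrist_force"])
E
```

```text
20.4833 [0.54069167 0.00511487 0.08054315]
False [0.56995592 0.00447841 0.08013978]
True [0.57662738 0.00451515 0.07926649] [-0.13033846 -0.53235175 -0.59179348] 21.775
[0.57615239 0.00441736 0.07891513] [-0.24330847 -0.20043759 -0.5804709 ]
24.3417 [ 0.21335096  0.16010254 -0.0236    ]
```

The fingers met the knob's front at x≈0.588, which is where it stands when home (0.598 − 0.010), with over 9 N and no give. Now the button, in force-monitored steps.

```bash
python3 - <<'E'
from h import *
b=(.480,.3293)
move_l([*b,.085],feed=.1,until_force=6); s=sense();f0=s["wrist_force"];print(s["position"],f0)
h=move_l([*b,.064],feed=.02,until_force=4); s=sense();z0=s["position"][2];print("contact",h,s["position"],(s["wrist_force"]-f0).round(1),s["time_s"])
z=z0
for i in range(16):
    z-=.001
    move_l([*b,z],feed=.01); sleep(.1); s=sense();f=s["wrist_force"]-f0
    print(round(z,4),s["position"][2].round(4),f.round(1),round(s["time_s"],2))
    if f[2]>15: break
E
```

```text
[0.48045531 0.32910281 0.08518134] [-0.29252623 -0.76373621  0.74707623]
contact True [0.48017223 0.32946267 0.07593545] [-0.9  0.   4.8] 25.5333
0.0749 0.0757 [-0.7  0.2  5.6] 25.88
0.0739 0.0748 [-1.4 -0.8  6.7] 26.23
0.0729 0.074 [-2.6 -0.8  7.3] 26.58
0.0719 0.0731 [-0.6 -0.5  7.4] 26.93
0.0709 0.0722 [-1.7 -1.1  8.8] 27.28
0.0699 0.0714 [-2.  -0.8  8.8] 27.63
0.0689 0.0705 [-2.8 -1.2 10.5] 27.98
0.0679 0.07 [-3.6 -2.9 13.9] 28.33
0.0669 0.07 [-4.  -3.4 19.4] 28.68
```

The button stops at TCP z=0.0700, about 6–7 mm of travel, and force then climbs steeply, so it is bottomed out. I ease to about 15–16 N, check it is steady, and look.

```bash
python3 - <<'E'
from h import *
f0=np.array([-.29,-.76,.1])
move_l([.480,.3293,.0674],feed=.01)
for i in range(6):
    sleep(.25);s=sense();print(round(s["time_s"],2),s["position"].round(4),(s["wrist_force"]-f0).round(1))
p,d=camera("side");np.savez("s6.npz",p=p,d=d)
im=np.clip(1.3*p[:,:,::-1].astype(float),0,255).astype(np.uint8)
cv2.imwrite("pics/l1.png",cv2.resize(im[100:200,100:220],None,fx=6,fy=6,interpolation=cv2.INTER_CUBIC))
cv2.imwrite("pics/l2.png",im)
t,_=camera("top");cv2.imwrite("pics/l3.png",np.clip(1.3*t[:,:,::-1].astype(float),0,255).astype(np.uint8))
E
```

```text
29.18 [0.4803 0.3296 0.07  ] [-3.6 -2.7 17.7]
29.43 [0.4803 0.3296 0.07  ] [-4.6 -2.3 17.4]
29.68 [0.4802 0.3296 0.07  ] [-4.6 -2.7 17.4]
29.93 [0.4803 0.3297 0.07  ] [-4.5 -2.5 17.8]
30.18 [0.4803 0.3296 0.07  ] [-3.9 -2.9 18.2]
30.43 [0.4803 0.3296 0.07  ] [-4.4 -2.6 17.4]
```

View pics/l1.png

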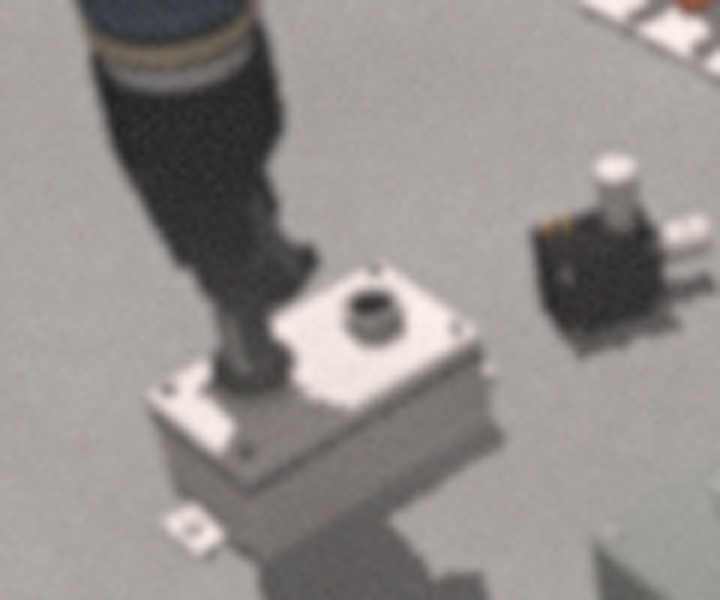

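View pics/l2.png

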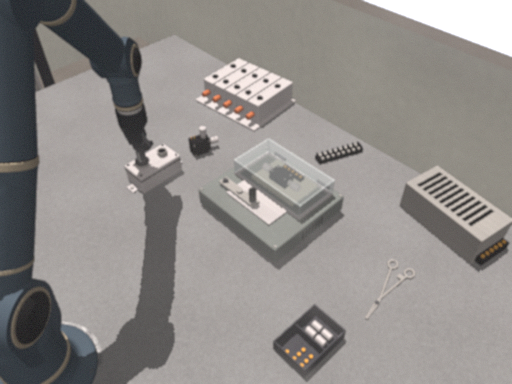

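View pics/l3.png

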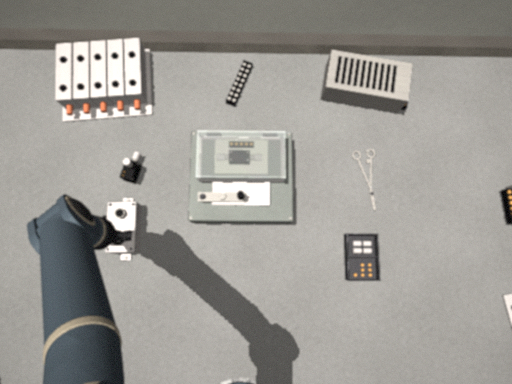

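The fingertips sit centred on the mushroom at crop (252,370), with the push steady at about 17.5 N. The small button at (373,310) is untouched, the latch is home, and the bystanders are where they started. Handing in.

```bash
python3 - <<'E'
from h import *
finish_job(); s=sense(); print(s["time_s"],s["position"],s["wrist_force"])
E
```

```text
the job is handed in; nothing more can be done
the job is handed in; nothing more can be done
```

I swung the latch fully home, then pressed the mushroom button all the way in. I handed the job in at about 30.5 s with the closed fingertips still holding the button.

- **Latch:** While pushing home, the knob stopped at x = 0.598 and the force rose past 10 N with no further movement. After release, the top camera gave +0.017 rad and the side camera −0.026 rad, so they agree on home only to about ±0.02 rad. A later nudge on the front of the knob stopped where the knob should stand when home. In the last pictures the stud was in the notch and the hood was down.
- **Button:** It stopped hard at a TCP height of 0.0700 m. Measured travel was about 6–7 mm and the force then rose steeply. The hold was steady at about 17.5 N, against the 12 N the spring needs.
- **Bystanders:** The small button, tray, spare relay and forceps looked untouched in both cameras.
- **What disagreed:** By depth picture, the real fingertips are about 41 mm higher than the reported TCP and your tool description imply. My first grasp therefore closed in the air above the knob without touching anything. I went by the camera measurements after that, and the later contacts agreed to 2–3 mm. I did not find the cause.

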